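# Break the lid stay and shut the instrument case

## Robot

A 6-joint arm with a two-finger parallel gripper is mounted at the origin on the work surface. World frame = base frame: x ahead of the robot, y to its left, z up, the work surface at z = 0. Lengths are in m, angles in rad, forces in N, time in s.
With the tool pointing down it reaches from about 0.35 to 0.875 m from the base axis. Payload 4.2 kg.
Tool frame: the origin (TCP) lies at the very end of the fingers, on their centre line; the grasp point (between the pads) lies 19 mm behind it; z points along the fingers, y is the line along which they close (so a half turn about z gives the same grasp; the last joint's range is limited). The gripper opens to 85 mm and grips with 20 to 120 N. Pads are 22 mm wide; open, the fingers measure 114 mm over their backs; the gripper's body (76 mm by 85 mm) begins 54 mm behind the grasp point. The pads swing forward as they close: fully open they stand 13 mm farther back than shut.
Start: joints at [1.486, 0.385, 0.008, 0, -1.194, -0.259], TCP at [0.211, 0.588, 0.231] pointing down, gripper open.
Joint ranges: [-3.14, 3.14], [-1.21, 2.06], [-1.07, 1.41], [-3.16, 2.05], [-2.99, -0.16], [-3.1, 3.1]. Speed limits (rad/s): [2.79, 2.79, 3.14, 3.14, 3.14, 3.14].

## Interface

Orientations are given as a rotation vector (axis times angle).
In Python, from workcell import env gives the robot as it stands. The module is installed in compiled form; this text tells all that it offers.
- The arm moves only by the tool send_rows, never from a script. Its argument "moves" is a list of rows, each a list of 5 numbers: the shift along the tool's x, y, z in m, then the turn about the tool's z in rad, then the closure, from 0 (fully open) to 1 (shut). In form: [[dx, dy, dz, roll, grip], ...]. A call has 1 to 12 rows; each row shifts and turns the commanded pose from where the row before left it, along the tool's axes as they then stand; what a row does not reach is not made up. A row lasts 1/8 s, in which the tool goes at most 62.5 mm and 10.7 degrees, less where a joint would pass 70% of its speed; a pose out of reach is approached as far as the arm can. A call is refused whole if a number of a shift passes 0.0625 or a number of a turn 0.188, either way. A call with a gripper value outside its range is refused whole. The fingers move at their own pace and stop on an object; "newtons" is the grip in N (left out, the last holds). Time passes only in rows, so rows that do not move let the fingers close. It gives the time, the measured TCP pose, the force, the opening and the grip force at its end, in the units of the state.
- env.get_state(): the state, without advancing time (a new reading comes with each control period).
- env.read_camera(name): name is "scene" or "side" or "wrist"; returns a dict with "image" (420x560x3 uint8, red, green, blue), "intrinsics" (3x3 intrinsics, pixels), "rvec" (rotation vector, rad) and "tvec" (3), from world to camera coordinates, as OpenCV has them. Camera axes: x right, y down, z forward; pixel columns grow to the right and rows downward; lengths in m; the calibration is good to about 2 mm. A picture is of the moment at which its call begins. There is no depth.
- env.hand_in(): hands the job in; it is judged then, once.
The state is a dict: "time_s": time; "joint_pos": joint angles; "qvel": joint speeds; "joint_efforts": joint torques, N m; "position": TCP position; "orientation": TCP orientation; "wrist_force": force on the tool from outside, world axes, zero at the start; "wrist_torque": the same for the moment, N m; "grip_width": finger opening in m; "gripper_force": force on a finger pad.
Only numpy, scipy, OpenCV 4.12 (cv2) and the standard library are available. Lean on these libraries where they do the work, as an engineer would, in place of code of your own. Each camera call takes 0.05 s, during which the arm holds its last target. There are 200 camera calls.

## Task

The board in the longer of the two open aluminium cases is finished: shut that case. Press its folding lid stay down at the knee to break it first, then swing the lid over and down until it is fully shut, without slamming it; leave the shorter case's lid open as it is.

Things in the scene. Friction and masses are not known exactly. Their poses are not given: they have to be found in the camera images.
- case: The longer of two alike aluminium cases with upright lids: 200 x 180 mm, rim 100 mm high (the other: 150 mm long), green board inside, fixed. Origin: centre of underside; x along its length and hinge, z up. Lid hinge line: y = +90, z = 100 mm. Stay outside the +x end: two steel bars 89 mm long, lower pivot at y = -70, z = 95 mm, upper on the lid's edge 70 mm from the hinge; locked at first.
- stay_knob (a point): Centre of the black knob (18 mm diameter, 30 mm long along the case's x, inner end 8 mm outside the +x end wall) at the knee of the longer case's stay. Locked, it is 138 mm above the bench, at y = +8 mm of the case. Pressing it down from above (3 to 8 N) breaks the stay; it goes down and slightly to +y; 25 mm down is well broken. As the lid shuts it folds on down to 20 mm above the bench.
- lid (a joint): Longer case's lid: 0 = upright, open (start); grows as it shuts; 1.571 = flat on the rim. Plate 204 x 180 x 12 mm, 0.35 kg, on the hinge line; upright, its top edge is 280 mm above the bench, its outer face looks to the case's +y at y = +102 mm; shut, its top is at 112 mm. Stiff hinge (0.55 N m): with the stay broken it stays where left and must be pushed all the way, about 4 N at the edge.
- spare_lid_edge (a point): Middle of the top edge of the shorter case's upright lid, 280 mm above the bench. That case (150 x 180 x 100 mm, fixed, lid and stay alike, turned within 15 degrees of the world axes like the longer one) has its centre about 96 mm to the -y side of this point. Its lid must stay open.

How it is judged:
On the way:
1. the longer case's stay is broken: its knee is pressed at least 15 mm down while the lid still stands up (z of stay_knob in the frame of case below 0.122 m and value of joint lid below 0.6 rad), for 0.1 s.
At the end, for the whole second after the job is handed in: The longer case's lid is shut to within 4 degrees (free edge within about 12 mm of the rim) with its stay folded down, and the shorter case's lid edge is within 15 mm of where it was (value of joint lid above 1.5 rad and z of stay_knob in the frame of case below 0.05 m and distance of spare_lid_edge from where it was at the start of the episode below 0.015 m); the robot touches nothing.
It fails at once if the lid is slammed (faster than 4 rad/s) (velocity of joint lid above 4 rad/s).
It fails at once if the shorter case's lid is moved by more than 20 mm (distance of spare_lid_edge from where it was at the start of the episode above 0.02 m).
It also fails if it takes over 50 s, if anything falls off the work surface, if the arm or the gripper's body presses on something with over 40 N, if the wrist force passes 120 N, or if a joint passes its speed limit or range.

## Working session

There is one attempt and no reset: what is moved stays moved. The work goes in short steps, Python scripts to look and compute and a tool call to move; the robot and the scene stay as the last step left them, time stands still between calls to the robot, and variables do not carry over. Pictures are saved under pics/ and viewed, at most 10 in all, crops included, and the job is handed in when it is done.

Besides the shell and the picture viewer there is one more tool, called after "Emit:" by a JSON object that holds its "api" and its "payload", one argument or row to a line. send_rows: Moves the arm, as the interface text tells. Its arguments: {"type":"object","properties":{"moves":{"type":"array","items":{"type":"array","items":{"type":"number"}}},"newtons":{"type":"number"}},"required":["moves"]}

```bash
mkdir -p pics; python3 - <<'E'
from workcell import env
import cv2,numpy as np
ims=[]
for n in("scene","side"):
    r=env.read_camera(n); np.savez(f"{n}.npz",**r); cv2.imwrite(f"pics/{n}0.png",r["image"][:,:,::-1])
    R=cv2.Rodrigues(np.array(r["rvec"]))[0]; print(n,-R.T@np.array(r["tvec"]).ravel(),R[2],r["intrinsics"])
s=env.get_state(); print(s["time_s"],s["position"],s["orientation"])
E
```

```text
scene [ 1.14081526 -0.29630344  0.96281443] [-0.58071091  0.33834246 -0.74047229] [[533.85300638   0.         285.30972314]
 [  0.         533.85300638 209.99107948]
 [  0.           0.           1.        ]]
side [ 0.02956909 -0.49321739  0.69250783] [ 0.55948843  0.60084829 -0.57092384] [[398.14659474   0.         283.39315504]
 [  0.         398.14659474 210.17093974]
 [  0.           0.           1.        ]]
0.1 [0.21049628 0.58792886 0.23035123] [ 3.09335159e+00 -5.37388551e-01 -3.65892458e-04]
```

View pics/scene0.png

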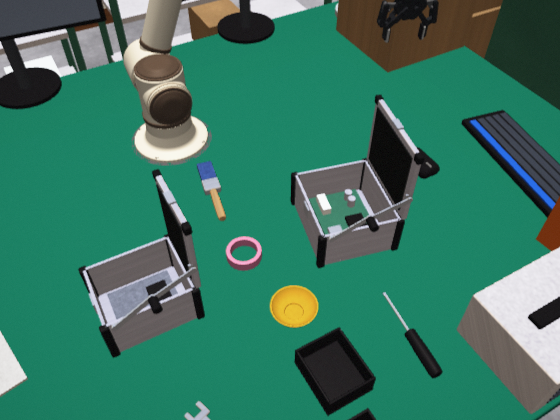

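View pics/side0.png

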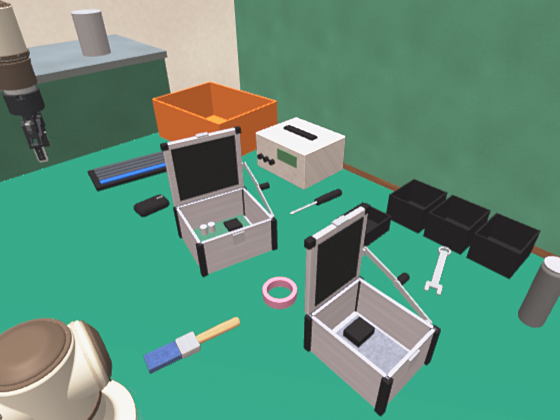

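```bash
python3 - <<'E'
import cv2,numpy as np
a=cv2.imread("pics/scene0.png")[95:265,280:445]; b=cv2.imread("pics/side0.png")[120:280,160:290]
a=cv2.resize(a,None,fx=3.5,fy=3.5,interpolation=cv2.INTER_CUBIC);b=cv2.resize(b,None,fx=3.5,fy=3.5,interpolation=cv2.INTER_CUBIC)
cv2.imwrite("pics/ca.png",a);cv2.imwrite("pics/cb.png",b)
E
```

```text
(no output)
```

View pics/ca.png

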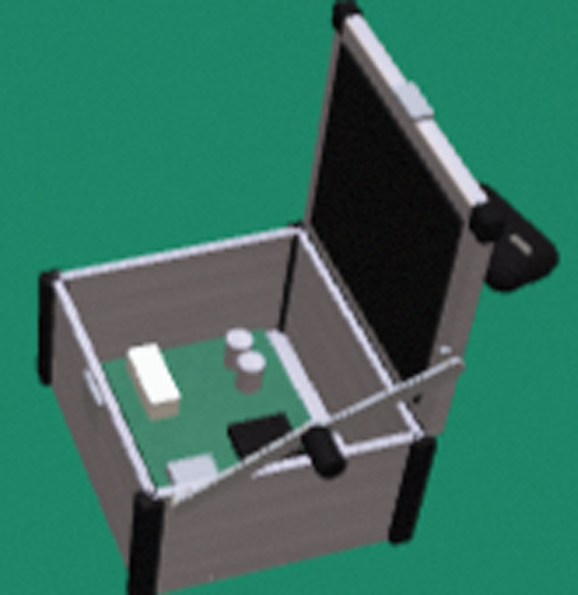

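View pics/cb.png

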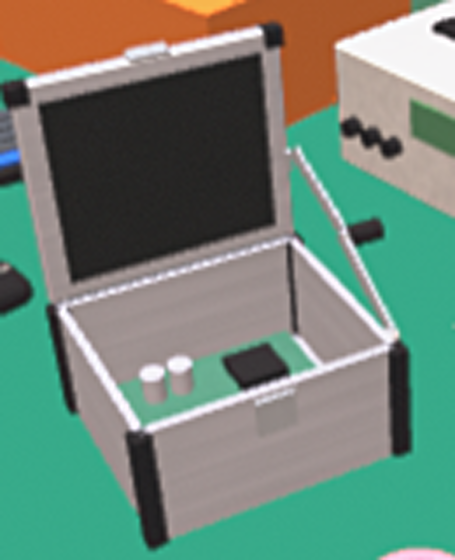

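The crops show the green-board case. In the scene crop, the rim posts are at (52,275), (147,495) and (425,437), the knob is at (324,452), and the lid top corners are at (345,10) and (485,215). In the side crop, the posts are at (55,308), (138,432) and (400,343), the knob is at (365,231), and the lid top corners are at (15,92) and (272,33).

```bash
cat > h.py <<'E'
import cv2,numpy as np
C={}
for n in("scene","side"):
    r=np.load(n+".npz");C[n]=(cv2.Rodrigues(r["rvec"])[0],r["tvec"].ravel(),r["intrinsics"])
def ray(n,p):
    R,t,K=C[n];d=R.T@np.linalg.solve(K,[p[0],p[1],1]);return -R.T@t,d
def plane(n,p,z):
    o,d=ray(n,p);return o+d*(z-o[2])/d[2]
def tri(ps,pd):
    P=[C[n][2]@np.c_[C[n][0],C[n][1]] for n in("scene","side")]
    X=cv2.triangulatePoints(P[0],P[1],np.array(ps,float).reshape(2,1),np.array(pd,float).reshape(2,1)).ravel();return X[:3]/X[3]
E
python3 - <<'E'
from h import *
np.set_printoptions(precision=4,suppress=True)
a=lambda u,v:(280+u/3.5,95+v/3.5); b=lambda u,v:(160+u/3.5,120+v/3.5)
for nm,p,q,z in [("-x-y",None,(138,432),.1),("-x-y",(52,275),None,.1),("+x-y",(147,495),(400,343),.1),("-x+y",None,(55,308),.1),("+x+y",(425,437),None,.1),("knob",(324,452),(365,231),.138),("lid-",(345,10),(15,92),.28),("lid+",(485,212),(272,33),.28)]:
    print(nm, p and plane("scene",a(*p),z), q and plane("side",b(*q),z), p and q and tri(a(*p),b(*q)))
print("short")
for p in [(107,333),(86,280),(197,292)]: print(plane("scene",p,.1))
for p in [(157,178),(190,232)]: print(plane("scene",p,.28))
E
```

```text
-x-y None [0.376  0.1675 0.1   ] None
-x-y [0.3755 0.174  0.1   ] None None
+x-y [0.5664 0.128  0.1   ] [0.5697 0.1211 0.1   ] [0.5691 0.1247 0.1018]
-x+y None [0.4127 0.3349 0.1   ] None
+x+y [0.6109 0.302  0.1   ] None None
knob [0.6147 0.2168 0.138 ] [0.6138 0.2083 0.138 ] [0.6159 0.2148 0.1375]
lid- [0.421  0.3503 0.28  ] [0.4125 0.3304 0.28  ] [0.4195 0.3509 0.2754]
lid+ [0.6074 0.3074 0.28  ] [0.5984 0.2867 0.28  ] [0.6079 0.306  0.2765]
short
[ 0.5675 -0.33    0.1   ]
[ 0.435 -0.331  0.1  ]
[ 0.5659 -0.1543  0.1   ]
[ 0.423  -0.1494  0.28  ]
[ 0.571 -0.147  0.28 ]
```

Emit:
{"api": "send_rows", "payload": {
  "moves": [
    [0,0,-0.055,-0.117,1],
    [0,0,-0.055,0,1],
    [0.04,0.0227,0,0,1],
    [0.04,0.0227,0,0,1],
    [0.04,0.0227,0,0,1],
    [0.04,0.0227,0,0,1],
    [0.04,0.0227,0,0,1],
    [0.04,0.0227,0,0,1],
    [0.04,0.0227,0,0,1],
    [0.04,0.0227,0,0,1],
    [0.04,0.0227,0,0,1],
    [0.04,0.0227,0,0,1]
  ],
  "newtons": 40
}}

```text
time_s: 1.6
position: [0.5501, 0.2761, 0.3407]
orientation: [3.121, -0.355, -0.001]
wrist_force: [0.3, 0.6, 0.1]
grip_width: 0.0003
gripper_force: 0.0
```

Emit:
{"api": "send_rows", "payload": {
  "moves": [
    [0.04,0.0227,0,0,1],
    [0.04,0.0227,0,0,1],
    [0,0,0.05,0,1],
    [0,0,0.04,0,1],
    [0,0,0.03,0,1],
    [0,0,0,0,1],
    [0,0,0,0,1]
  ]
}}

```text
time_s: 2.48
position: [0.6179, 0.2154, 0.2227]
orientation: [-3.121, 0.355, -0.003]
wrist_force: [-0.5, 0.5, 0.1]
grip_width: -0.0001
gripper_force: 0.0
```

```bash
python3 - <<'E'
from workcell import env
import cv2,numpy as np
s=env.get_state();print(s["position"],s["orientation"],s["time_s"],s["wrist_force"])
a=env.read_camera("scene")["image"][95:265,280:445,::-1]; b=env.read_camera("wrist")["image"][:,:,::-1]
o=np.hstack([cv2.resize(a,(400,400)),cv2.resize(b,(400,300)).copy() if 0 else cv2.copyMakeBorder(cv2.resize(b,(400,300)),0,100,0,0,0)])
cv2.imwrite("pics/p2.png",o)
E
```

```text
[0.61786754 0.21538479 0.22273744] [-3.12080404  0.35467297 -0.00330095] 2.475 [-0.49408498  0.54323063  0.09349192]
```

View pics/p2.png

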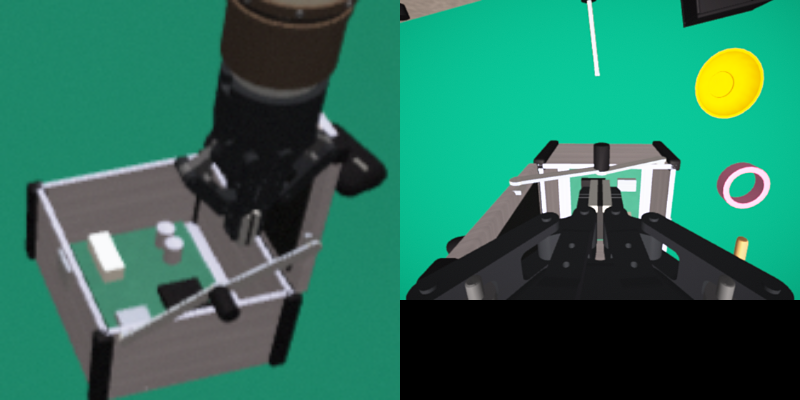

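The picture shows the closed fingertips directly over the knob: in the wrist half the knob is at (601,157) and the fingers are at column 600. I'm descending onto it.

Emit:
{"api": "send_rows", "payload": {
  "moves": [
    [0,0,0.035,0,1],
    [0,0,0.025,0,1],
    [0,0,0.01,0,1],
    [0,0,0.005,0,1],
    [0,0,0.005,0,1],
    [0,0,0.005,0,1],
    [0,0,0.005,0,1]
  ]
}}

```text
time_s: 3.45
position: [0.6182, 0.216, 0.1324]
orientation: [-3.119, 0.354, -0.005]
wrist_force: [-0.9, 2.6, 3.5]
grip_width: 0.0006
gripper_force: 2.0
```

Emit:
{"api": "send_rows", "payload": {
  "moves": [
    [0,0,0.005,0,1],
    [0,0,0.005,0,1],
    [0,-0.001,0.005,0,1],
    [0,-0.001,0.005,0,1],
    [0,-0.001,0.003,0,1],
    [0,0,0,0,1],
    [0,0,0,0,1]
  ]
}}

```text
time_s: 4.32
position: [0.6183, 0.2167, 0.1091]
orientation: [3.12, -0.355, 0.002]
wrist_force: [0.6, -2.2, 5.7]
grip_width: -0.0
gripper_force: 2.8
```

```bash
python3 - <<'E'
from workcell import env
import cv2,numpy as np
a=env.read_camera("scene")["image"][95:265,280:445,::-1]; b=env.read_camera("side")["image"][120:280,160:290,::-1]
cv2.imwrite("pics/p3.png",np.hstack([cv2.resize(a,(400,412)),cv2.resize(b,(335,412))]))
E
```

```text
(no output)
```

View pics/p3.png

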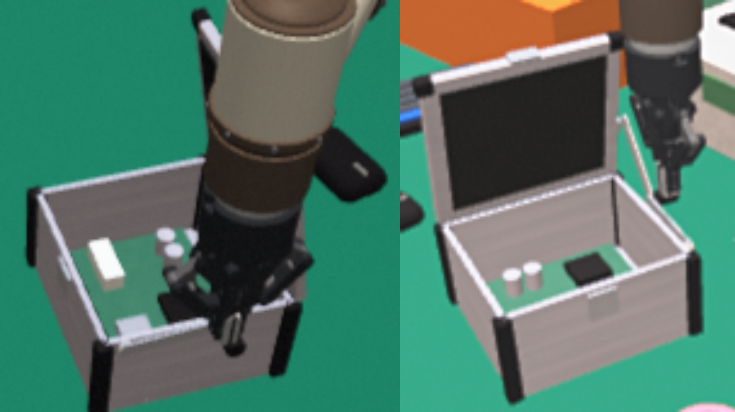

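The stay is broken: the knob is pressed down to about z = 0.10 and the lid still stands. Next I'll go up and over, behind the lid.

Emit:
{"api": "send_rows", "payload": {
  "moves": [
    [0,0,-0.04,0,1],
    [0,0,-0.06,0,1],
    [0,0,-0.06,0,1],
    [0,0,-0.06,0,1],
    [-0.02,-0.03,-0.02,0,1],
    [-0.03,-0.04,0,0,1],
    [-0.04,-0.04,0,0,1],
    [-0.037,-0.042,0,0,1],
    [0,0,0.05,0,1],
    [0,0,0.05,0,1],
    [0,0,0,0,1]
  ]
}}

```text
time_s: 5.8
position: [0.5258, 0.3921, 0.2423]
orientation: [3.11, -0.355, -0.013]
wrist_force: [0.3, -0.3, 1.5]
grip_width: 0.0001
gripper_force: 0.0
```

```bash
python3 - <<'E'
from workcell import env
import cv2,numpy as np
s=env.get_state();p=s["position"]-np.array([.492,.233,0]);print(p@[.974,-.225,0],p@[.225,.974,0],p[2])
a=env.read_camera("scene")["image"][75:275,270:460,::-1]; b=env.read_camera("side")["image"][80:280,150:300,::-1]
cv2.imwrite("pics/p4.png",np.hstack([cv2.resize(a,(418,440)),cv2.resize(b,(330,440))]))
E
```

```text
-0.0028917508151932655 0.1625592558031753 0.24229658958967698
```

View pics/p4.png

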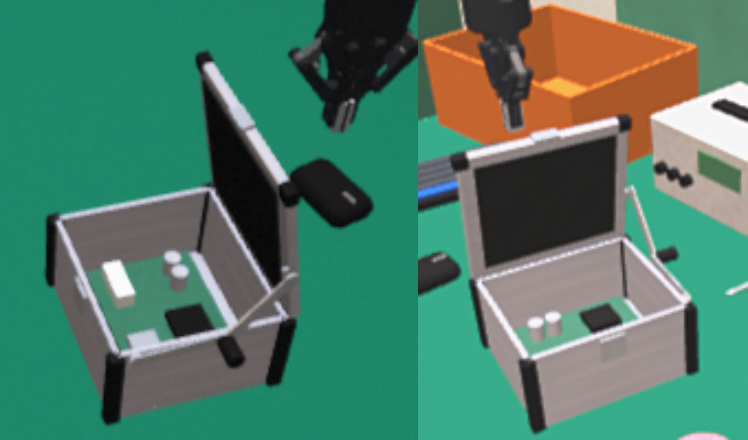

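The stay knee has stayed down, with the knob at left-half (231,350). The lid leans slightly and the tool is behind it. Pushing now.

Emit:
{"api": "send_rows", "payload": {
  "moves": [
    [0,0.025,-0.005,0,1],
    [0,0.02,0,0,1],
    [0,0.015,0,0,1],
    [0,0.01,0,0,1],
    [0,0.01,0.001,0,1],
    [0,0.0135,0.002,0,1],
    [0,0.0145,0.004,0,1],
    [0,0.014,0.0055,0,1]
  ]
}}

```text
time_s: 6.9
position: [0.5009, 0.2753, 0.2413]
orientation: [-3.121, 0.355, -0.002]
wrist_force: [-0.6, 3.0, 3.1]
grip_width: -0.0004
gripper_force: 1.8
```

Emit:
{"api": "send_rows", "payload": {
  "moves": [
    [0,0.0135,0.007,0,1],
    [0,0.0125,0.008,0,1],
    [0,0.012,0.0095,0,1],
    [0,0.011,0.0105,0,1],
    [0,0.0095,0.0115,0,1]
  ]
}}

```text
time_s: 7.52
position: [0.4872, 0.2176, 0.1933]
orientation: [3.12, -0.356, -0.001]
wrist_force: [0.5, -0.4, 3.7]
grip_width: -0.0002
gripper_force: 1.4
```

```bash
python3 - <<'E'
from workcell import env
import cv2,numpy as np
s=env.get_state();p=s["position"]-np.array([.492,.233,0]);print(p@[.974,-.225,0],p@[.225,.974,0],p[2],s["wrist_force"])
a=env.read_camera("scene")["image"][75:275,270:460,::-1]; b=env.read_camera("side")["image"][80:280,150:300,::-1]
cv2.imwrite("pics/p5.png",np.hstack([cv2.resize(a,(418,440)),cv2.resize(b,(330,440))]))
E
```

```text
-0.0012127609853644916 -0.016069112583517405 0.1932786229296898 [ 0.53773366 -0.38405406  3.72433275]
```

View pics/p5.png

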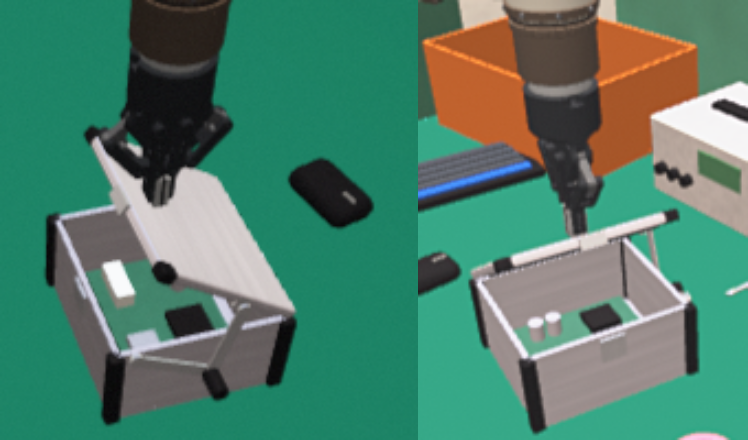

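The lid is about two-thirds shut and the knee is folding down at (215,383). I'll keep going to the rim.

Emit:
{"api": "send_rows", "payload": {
  "moves": [
    [0,0.0085,0.0125,0,1],
    [0,0.007,0.013,0,1],
    [0,0.006,0.014,0,1],
    [0,0.0045,0.0145,0,1],
    [0,0.003,0.0145,0,1],
    [0,0.001,0.008,0,1],
    [0,0,0.004,0,1],
    [0,0,0,0,1],
    [0,0,0,0,1]
  ]
}}

```text
time_s: 8.75
position: [0.481, 0.19, 0.1139]
orientation: [-3.121, 0.355, -0.001]
wrist_force: [-0.8, -0.6, -0.0]
grip_width: 0.0002
gripper_force: 0.0
```

Emit:
{"api": "send_rows", "payload": {
  "moves": [
    [0,0,0.002,0,1],
    [0,0,0.002,0,1],
    [0,0,0.001,0,1],
    [0,0,0,0,1]
  ]
}}

```text
time_s: 9.25
position: [0.4813, 0.19, 0.1119]
orientation: [-3.121, 0.353, -0.003]
wrist_force: [-7.0, 0.2, 16.7]
grip_width: 0.0001
gripper_force: 8.7
```

The tip is firmly on the rim at z = 0.112 with 17 N. Retreating.

Emit:
{"api": "send_rows", "payload": {
  "moves": [
    [0,0,-0.03,0,1],
    [0,0,-0.05,0,1],
    [0,0,-0.06,0,1],
    [0,0,-0.06,0,1],
    [0,0,0,0,1],
    [0,0,0,0,1]
  ]
}}

```text
time_s: 10.0
position: [0.4804, 0.1895, 0.3084]
orientation: [-3.121, 0.356, 0.001]
wrist_force: [-0.3, 0.6, -0.7]
grip_width: -0.0
gripper_force: 0.0
```

```bash
python3 - <<'E'
from workcell import env
import cv2
cv2.imwrite("pics/p6.png",env.read_camera("scene")["image"][:,:,::-1])
E
```

```text
(no output)
```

View pics/p6.png

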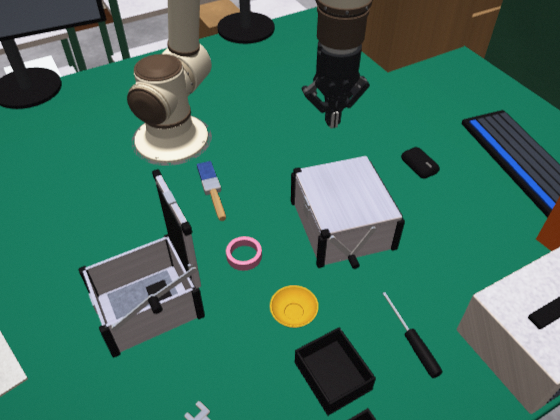

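The longer case's lid lies flat on its rim, with the knob folded down at (353,262). The shorter case's lid is still upright at (175,215), and the arm is clear of everything.

```bash
python3 -c "
from workcell import env
print(env.hand_in())"
```

```text
the job is handed in; nothing more can be done
None
```

I broke the longer case's stay, pushed its lid fully shut onto the rim at a controlled pace, left the shorter case's lid upright and untouched, and handed the job in at about 10 s; the hand-in call returned no verdict.

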